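# Load the component nests for a burn-in test

### The arm

A 6-joint arm with a two-finger parallel gripper is mounted at the origin on the work surface. World frame = base frame: x ahead of the robot, y to its left, z up, the work surface at z = 0. Lengths are in m, angles in rad, forces in N, time in s.
With the tool pointing down it reaches from about 0.35 to 0.975 m from the base axis. Payload 4.9 kg.
Tool frame: the origin (TCP) lies on the mounting face of the last link; the fingertips stand 173 mm ahead of it and the grasp point (between the pads) lies 155 mm ahead of it; x points along the fingers, y is the direction in which the jaws open and shut, and the axes are right-handed (so a half turn about x gives the same grasp; the last joint's range is limited). The gripper opens to 85 mm and grips with 20 to 120 N. Pads are 22 mm wide; open, the fingers measure 114 mm over their backs; the gripper's body (76 mm by 85 mm) begins 54 mm behind the grasp point. The pads swing forward as they close: fully open they stand 13 mm farther back than shut.
Start: joints at [1.156, 0.053, 1.613, -0, 1.476, -0.119], TCP at [0.182, 0.598, 0.405] pointing down, gripper open.
Joint ranges: [-3.01, 3.01], [-1.01, 2.22], [0.06, 2.58], [-1.02, 4.17], [0.09, 2.62], [-3.14, 3.14]. Speed limits (rad/s): [2.57, 2.57, 3.14, 3.14, 3.14, 3.14].

### API

Orientations are given as a rotation vector (axis times angle).
In Python, from station import readout, get_image, camera_info, job gives the robot as it stands.
- The arm moves only by the shell command python3 -m pendant 'ROWS' [FORCE]. ROWS is text: rows parted by semicolons, each of 5 numbers parted by spaces: the opening, from 0 (shut) to 1 (fully open), then the shift along the tool's x, y, z in mm, then the turn about the tool's x in degrees. In form: claw dx dy dz spin; .... A call has 1 to 10 rows; each row is the pose to reach, as a shift and turn from the pose measured when the call began, along the tool's axes at that moment; what a row does not reach only later rows make up. A row lasts 1/10 s, in which the tool goes at most 50 mm and 8.59 degrees, less where a joint would pass 70% of its speed; a pose out of reach is approached as far as the arm can. A call with a gripper value outside its range is refused whole. The fingers move at their own pace and stop on an object; FORCE is the grip in N (left out, the last holds). Time passes only in rows, so rows that repeat a pose let the fingers close. It gives the time, the measured TCP pose, the force and the opening at its end, in the units of the state.
- readout.get_obs(): the state, without advancing time (a new reading comes with each control period).
- get_image(name): name is "scene" or "top" or "wrist"; returns the picture (400x640x3 uint8, red, green, blue); there is no depth.
- camera_info(name): a dict with "fx", "fy", "cx", "cy" (pixels), "position" and "orientation" of the camera in the world; the wrist camera has in their place "T_tool_cam" (4x4, takes a point from camera to tool coordinates, whose origin is the TCP and whose axes are the tool frame's). Camera axes: x right, y up, looking along -z (the intrinsics and any distortion apply to the point x, -y, -z); pixel columns grow to the right and rows downward; lengths in m; the calibration is good to about 2 mm. A picture is of the moment at which its call begins: read the wrist's pose just before it. camera_info takes no time and is no camera call.
- job.finish_job(): hands the job in, once; it reports no verdict.
The state is a dict: "t": time; "q": joint angles; "dq": joint speeds; "effort": joint torques, N m; "tool_pos": TCP position; "tool_rot": TCP orientation; "contact_force": force on the tool from outside, world axes, zero at the start; "wrist_torque": the same for the moment, N m; "opening": finger opening in m.
Only numpy, scipy, OpenCV 4.12 (cv2) and the standard library are available. Lean on these libraries where they do the work, as an engineer would, in place of code of your own. Each camera call takes 0.05 s, during which the arm holds its last target. There are 200 camera calls.

### The job

Load the test nests: set the blue capacitor into the round blue recess, the orange relay into the square orange recess, the black heat sink into the oblong black recess, and the toroidal choke over the brass post on the green disc. Each must sit upright and flat on the floor of its nest, let go and still, in any order. Leave the solder spool and the yellow multimeter where they are.

Things in the scene. Friction and masses are not known exactly. Their poses are not given: they have to be found in the camera images.
- capacitor: Can capacitor: blue cylinder, 35 mm diameter, 50 mm tall, silver top with a dark cross, about 60 g. Loose, standing upright on the bench; origin at the centre of its underside, z axis up through its top.
- toroid: Toroidal choke: flat green ring with copper turns, outer diameter 56 mm, open hole of 32 mm diameter through it, 24 mm tall, about 120 g. Loose, standing upright on the bench; origin at the centre of its underside, z axis up through its top. It can be gripped across its outside or across its 12 mm wall.
- heatsink: Heat sink: black finned oblong block, 58 mm along its x, 34 mm along its y, 35 mm tall, about 110 g; fins run along x, grip it across the 34 mm width. Loose, standing upright on the bench; origin at the centre of its underside, z axis up through its top.
- relay: Relay: orange square block on a black foot, 30 x 30 mm (sides along its x and y), 38 mm tall, white patch on top, about 45 g. Loose, standing upright on the bench; origin at the centre of its underside, z axis up through its top.
- nest_round: Nest for the capacitor. Fixed to the bench (never moves in a run), grey plastic, 88 x 88 mm, lying flat with sides along its x and y axes; origin at the centre of its underside, on the bench surface. The plate is 10 mm high; its central recess is 6 mm deep, so the recess floor is 4 mm above the bench. Recess: round, 53 mm diameter, blue floor.
- nest_post: Nest for the toroid. Fixed to the bench (never moves in a run), grey plastic, 88 x 88 mm, lying flat with sides along its x and y axes; origin at the centre of its underside, on the bench surface. The plate is 4 mm high and has no recess: a green disc of 60 mm diameter marked on it and, at the centre, an upright brass post of 14 mm diameter whose top is 24 mm above the bench.
- nest_oblong: Nest for the heat sink. Fixed to the bench (never moves in a run), grey plastic, 88 x 88 mm, lying flat with sides along its x and y axes; origin at the centre of its underside, on the bench surface. The plate is 10 mm high; its central recess is 6 mm deep, so the recess floor is 4 mm above the bench. Recess: oblong, 76 mm along its x and 52 mm along its y, black floor.
- nest_square: Nest for the relay. Fixed to the bench (never moves in a run), grey plastic, 88 x 88 mm, lying flat with sides along its x and y axes; origin at the centre of its underside, on the bench surface. The plate is 10 mm high; its central recess is 6 mm deep, so the recess floor is 4 mm above the bench. Recess: square, 48 x 48 mm, orange floor.
- spool: Bystander: bare metal solder spool standing loose on its flange, 54 mm diameter, 38 mm tall; origin at the centre of its underside. Leave it alone.
- meter: Bystander: yellow handheld multimeter lying loose face up, 155 mm (x) x 78 mm (y) x 36 mm, controls to 45 mm; origin at the centre of its underside. Leave it alone.
Things that resemble listed ones, but are neither listed nor needed, are in the scene too. What is shaped like the nest_round but red is not meant. Of the things that look like the capacitor, take the one that is farthest from the robot's base at the start.

How it is judged:
At the end, for the whole second after the job is handed in: Each component stands upright (within 0.12 rad) and flat in its own nest (underside 1 to 6.5 mm above the bench, the nest floor being at 4 mm; centre within 14 mm of the nest's centre), let go and at rest (horizontal distance between capacitor and nest_round below 0.014 m and z of capacitor in the frame of nest_round between 0.001 and 0.0065 m and angle between each of capacitor, toroid, heatsink, relay's own z axis and vertical below 0.12 rad and linear speed of each of capacitor, toroid, heatsink, relay below 0.03 m/s and angular speed of each of capacitor, toroid, heatsink, relay below 0.3 rad/s and horizontal distance between toroid and nest_post below 0.014 m and z of toroid in the frame of nest_post between 0.001 and 0.0065 m and horizontal distance between heatsink and nest_oblong below 0.014 m and z of heatsink in the frame of nest_oblong between 0.001 and 0.0065 m and horizontal distance between relay and nest_square below 0.014 m and z of relay in the frame of nest_square between 0.001 and 0.0065 m); the robot touches nothing.
It fails at once if the solder spool is pushed more than 25 mm or tipped over (distance of spool from where it was at the start of the episode above 0.025 m or angle between spool's own z axis and vertical above 0.5 rad).
It fails at once if the multimeter is pushed more than 25 mm or tipped over (distance of meter from where it was at the start of the episode above 0.025 m or angle between meter's own z axis and vertical above 0.5 rad).
It also fails if it takes over 99 s, if anything falls off the work surface, if the arm or the gripper's body presses on something with over 40 N, if the wrist force passes 120 N, or if a joint passes its speed limit or range.

## Working session

There is one attempt and no reset: what is moved stays moved. The work goes in short steps, Python scripts to look and compute and a shell command to move; the robot and the scene stay as the last step left them, time stands still between calls to the robot, and variables do not carry over. Pictures are saved under pics/ and viewed, about 12 in all and at most 16, crops included, and the job is handed in when it is done.

```bash
ls; mkdir -p pics; python3 - <<'E'
from station import readout, get_image, camera_info, job
import cv2
print(readout.get_obs())
for n in ("scene","top","wrist"):
    print(n,camera_info(n))
for n in ("scene","top"):
    cv2.imwrite(f"pics/{n}0.png",get_image(n)[:,:,::-1])
E
```

```text
pics
{'t': 0.0, 'q': array([ 1.15603006e+00,  5.33799498e-02,  1.61431250e+00, -3.38764995e-05,
        1.47598041e+00, -1.18990449e-01]), 'dq': array([-0.00135861,  0.00082159,  0.00028851, -0.00027172, -0.00109324,
        0.001817  ]), 'effort': array([ 2.75600087e-04, -3.93671215e+01, -3.70179391e+01, -1.20473242e-04,
        6.86994754e-03,  6.38693407e-06]), 'tool_pos': array([0.18206485, 0.59761394, 0.40343727]), 'tool_rot': array([ 0.23057478,  1.55881745, -0.23375035]), 'contact_force': array([0.47546642, 0.39640604, 0.40599897]), 'wrist_torque': array([ 0.01279248, -0.05115021,  0.02172905]), 'opening': 0.08557047503924038}
scene {'fx': 452.5910432806525, 'fy': 452.5910432806525, 'cx': 315.26135590006544, 'cy': 198.95847570265516, 'position': array([ 1.1621445 , -0.10797464,  1.0184544 ]), 'orientation': array([0.47171479, 0.42456695, 1.44375862])}
top {'fx': 392.559420179575, 'fy': 392.559420179575, 'cx': 320.4002027381892, 'cy': 206.0092038142656, 'position': array([ 0.37447037, -0.02912294,  1.06724702]), 'orientation': array([ 0.10780714, -0.1179299 , -1.58702236])}
wrist {'fx': 286.0616869257212, 'fy': 286.0616869257212, 'cx': 321.1870372278612, 'cy': 197.1146479568622, 'T_tool_cam': array([[-3.91994783e-04,  2.57164842e-01, -9.66367472e-01,
         3.11480632e-02],
       [ 9.99999820e-01,  5.40635688e-04, -2.61766076e-04,
         5.61668950e-04],
       [ 4.55135712e-04, -9.66367400e-01, -2.57165008e-01,
        -6.51975744e-02],
       [ 0.00000000e+00,  0.00000000e+00,  0.00000000e+00,
         1.00000000e+00]])}
```

View pics/top0.png

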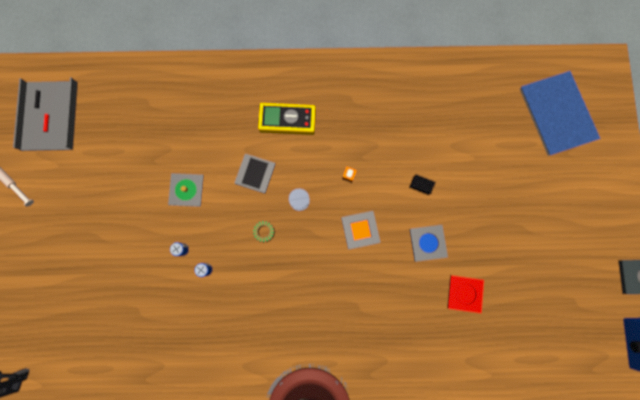

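View pics/scene0.png

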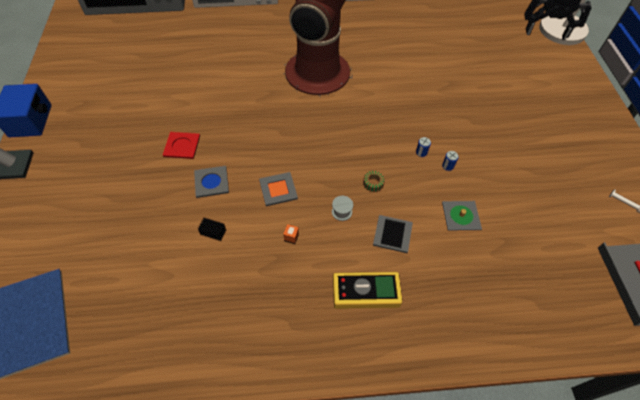

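The top view (up = +x, left = +y) shows:
- **Nests:** post (186,189), oblong (255,172), square (361,230), round (429,243), and the red decoy at (466,294).
- **Parts:** relay (349,174), heat sink (422,184), toroid (263,231), capacitors (178,249) and (202,270).
- **Leave alone:** spool (299,199), meter (287,118).

The capacitor at (178,249) looks farther from the base. The scene view agrees with this layout.

```bash
cat > h.py <<'E'
import numpy as np, cv2
from scipy.spatial.transform import Rotation as R
from station import readout, get_image, camera_info
def cam(name, obs=None):
    c=camera_info(name)
    if name=="wrist":
        T=np.eye(4);T[:3,:3]=R.from_rotvec(obs["tool_rot"]).as_matrix();T[:3,3]=obs["tool_pos"]
        T=T@c["T_tool_cam"]; M,p=T[:3,:3],T[:3,3]
    else: M,p=R.from_rotvec(c["orientation"]).as_matrix(),np.array(c["position"])
    return c,M,p
def ray(C,uv,z):
    c,M,p=C; uv=np.atleast_2d(np.asarray(uv,float))
    d=np.c_[(uv[:,0]-c["cx"])/c["fx"],-(uv[:,1]-c["cy"])/c["fy"],-np.ones(len(uv))]@M.T
    return p+d*((z-p[2])/d[:,2])[:,None]
def proj(C,P):
    c,M,p=C; q=(np.atleast_2d(P)-p)@M
    return np.c_[c["cx"]+c["fx"]*q[:,0]/-q[:,2], c["cy"]-c["fy"]*q[:,1]/-q[:,2]]
def blobs(mask,minA=15):
    cs,_=cv2.findContours(mask.astype(np.uint8),cv2.RETR_EXTERNAL,cv2.CHAIN_APPROX_NONE)
    return [k for k in cs if cv2.contourArea(k)>=minA]
def rect(C,k,z):
    """min-area rectangle of a contour cast onto plane z: centre, sizes, long-side yaw deg"""
    P=ray(C,k[:,0,:],z)[:,:2].astype(np.float32)*1000
    (c,s,a)=cv2.minAreaRect(P)
    if s[0]<s[1]: s=(s[1],s[0]); a+=90
    return np.round(c,1),np.round(s,1),round((a+90)%180-90,1)
def masks(img):
    H,S,V=[x.astype(int) for x in cv2.split(cv2.cvtColor(img,cv2.COLOR_RGB2HSV))]
    return dict(blue=(H>100)&(H<130)&(S>140)&(V>50),orange=((H<16)&(S>200)&(V>200)),green=(H>40)&(H<85)&(S>120),
      grey=(S<60)&(V<170)&(V>50),black=(V<60),light=(S<90)&(V>125),yellow=(H>24)&(H<34)&(S>150)&(V>150),olive=(H>20)&(H<60)&(S>60)&(V>40))
E
python3 - <<'E'
from h import *
for n in("top","scene"):
    im=cv2.imread(f"pics/{n}0.png")[:,:,::-1].copy(); C=cam(n); m=masks(im)
    Z=dict(blue=.004,orange=.004,green=.004,grey=.01,black=.035,light=.038,yellow=.036,olive=.024)
    for k,v in m.items():
        for b in blobs(v):
            c,s,a=rect(C,b,Z[k])
            if 200<c[0]<800 and abs(c[1])<480 and s[0]<170: print(n,k,b[:,0].mean(0).round(),c,s,a)
E
```

```text
top blue [184. 251.] [412.1 331.3] [19.3  9.6] -20.5
top blue [428. 243.] [ 422.8 -327.7] [46.6 45.8] 88.9
top orange [466. 294.] [ 285.2 -420. ] [90.4 88. ] -9.0
top green [185. 189.] [581.5 333. ] [54.3 53.5] 44.9
top grey [428. 243.] [ 422.2 -325.1] [87.  84.5] -83.9
top grey [360. 230.] [ 460.8 -144.1] [86.3 85.5] -79.3
top grey [185. 190.] [579.7 330.4] [85.7 84.5] 86.4
top grey [255. 173.] [622.3 141.9] [87.1 86.4] 71.0
top grey [306. 117.] [782.1  -3.3] [20.6 14.1] -0.9
top grey [292. 118.] [783.   40.2] [50.8 50. ] 89.0
top black [422. 184.] [ 577.3 -310.3] [55.2 35.4] 66.5
top black [254. 173.] [617.  138.4] [66.3 42.9] -18.1
top black [292. 118.] [773.2  30.3] [76.8 48.8] 89.0
top light [201. 269.] [361.9 277.2] [36.1 31. ] 1.3
top light [176. 249.] [417. 341.] [36.2 31.6] -1.1
top light [428. 243.] [ 420.8 -317.3] [86.8 85.5] -83.5
top light [360. 230.] [ 458.7 -140.8] [86.4 86.3] -79.5
top light [299. 199.] [543.   20.6] [59.2 55.8] -1.1
top light [185. 189.] [574.3 320.9] [86.4 83.9] 88.9
top light [349. 173.] [ 611.1 -116.6] [18.2 11.9] -19.7
top light [255. 173.] [615.
[... 1147 characters left out ...]
32.7 285.9] [32.4 31.4] -63.5
scene black [367. 287.] [772.8  50.7] [130.3  53.8] 85.4
scene black [393. 233.] [637.  135.1] [72.3 50.4] -19.2
scene black [212. 229.] [ 589.4 -311.9] [66.9 45.3] 65.5
scene black [372. 188.] [496.8 103.4] [46.9 18.4] 65.2
scene light [362. 286.] [769.8  39.2] [32.4  7.3] 85.3
scene light [290. 230.] [ 612.1 -117. ] [14.1 12.4] -4.6
scene light [344. 207.] [549.3  24.2] [65.3 52.1] 39.8
scene light [452. 155.] [407.9 342.4] [31.7 26.1] 27.3
scene light [425. 141.] [352.8 277.5] [30.7 28.9] 27.4
scene olive [367. 289.] [772.1  51.1] [155.6  82.9] 87.1
scene olive [463. 212.] [586.4 328.6] [29.  16.8] -26.0
scene olive [373. 181.] [467.4 114. ] [65.6 52.6] -21.7
```

```bash
cat > go.py <<'E'
# usage: go.py x y z jaw_yaw_deg  (mm, grasp point) -> shift in tool axes (mm) + spin (deg), straight-down assumed
import sys; from h import *
o=readout.get_obs(); M=R.from_rotvec(o["tool_rot"]).as_matrix(); x,y,z,a=map(float,sys.argv[1:5])
g=o["tool_pos"]+.155*M[:,0]; yaw=np.degrees(np.arctan2(M[1,1],M[0,1]))
# spin about tool x (pointing down): positive spin lowers world yaw
s=-((a-yaw+90)%180-90)
d=M.T@(np.array([x,y,z])/1000-np.array([0,0,-.155])-o["tool_pos"])*1000
print("t",round(o["t"],2),"grasp",(g*1000).round(1),"tilt",M[:,0].round(3),"yaw",round(yaw,1),"open",round(o["opening"]*1000,1),"F",o["contact_force"].round(1),"q6",round(o["q"][5],2))
print("shift",d.round(1),"spin",round(s,1),"or",round(s-180*np.sign(s),1))
E
python3 go.py 416.5 337 150 -40; python3 go.py 416.5 337 30 -40
```

```text
t 0.1 grasp [182.  597.4 248.6] tilt [-0.001 -0.002 -1.   ] yaw 73.1 open 85.3 F [-0.   0.8 -1. ] q6 -0.12
shift [  98.8 -180.8  300.2] spin -66.9 or 113.1
t 0.1 grasp [182.  597.4 248.6] tilt [-0.001 -0.002 -1.   ] yaw 73.1 open 85.3 F [-0.   0.8 -1. ] q6 -0.12
shift [ 218.8 -180.6  300.3] spin -66.9 or 113.1
```

```bash
python3 -m pendant '1 99 -181 300 -67;1 99 -181 300 -67;1 99 -181 300 -67;1 99 -181 300 -67;1 99 -181 300 -67;1 99 -181 300 -67;1 99 -181 300 -67;1 99 -181 300 -67;1 99 -181 300 -67;1 99 -181 300 -67' 40
python3 go.py 416.5 337 30 -40
python3 - <<'E'
from h import *
o=readout.get_obs(); im=get_image("wrist"); cv2.imwrite("pics/w1.png",im[:,:,::-1])
C=cam("wrist",o); print(proj(C,[[.4165,.337,.05],[.362,.273,.05]]))
m=masks(im)
for b in blobs(m["light"],200): print(b[:,0].mean(0).round(),rect(C,b,.05))
E
```

```text
t: 1.1
tool_pos: [0.4166, 0.3359, 0.3039]
tool_rot: [-0.682, 1.465, 0.68]
contact_force: [-0.8, 0.2, 0.2]
opening: 0.0857
t 1.1 grasp [416.2 335.5 148.9] tilt [-0.002 -0.003 -1.   ] yaw 139.9 open 85.7 F [-0.8  0.2  0.2] q6 -1.9
shift [118.9   0.8   1.2] spin -0.1 or 179.9
[[321.56042145 205.28837021]
 [322.20712036  95.85485926]]
[238. 292.] (array([528.4, 346.7]), array([36.9, 28.1]), -3.6)
[177. 259.] (array([542.7, 295. ]), array([72.3, 16.7]), -3.7)
[319. 205.] (array([417.3, 335.3]), array([31.5, 31.1]), -13.1)
[ 37. 173.] (array([583.4, 162.9]), array([75.1, 74.2]), 70.6)
[320.  93.] (array([362.1, 270.6]), array([29.5, 29.2]), -40.1)
```

View pics/w1.png

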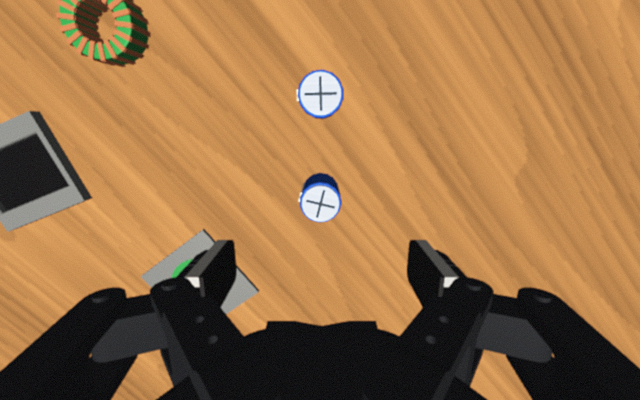

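The wrist view puts the target capacitor at (320,203), about 2 mm from the top-view fix, with the decoy at (320,93) well clear of the fingers. Descending now.

```bash
python3 -m pendant '1 119 0 1 0;1 119 0 1 0;1 119 0 1 0;1 119 0 1 0;0 119 0 1 0;0 119 0 1 0;0 119 0 1 0;0 119 0 1 0;0 119 0 1 0;0 119 0 1 0' 40
python3 -m pendant '0 -50 0 0 0;0 -100 0 0 0;0 -120 0 0 0'; python3 go.py 423 -326 150 140
```

```text
t: 2.15
tool_pos: [0.4177, 0.3376, 0.1875]
tool_rot: [-0.681, 1.46, 0.68]
contact_force: [-0.8, 0.6, 6.0]
opening: 0.0343
t: 2.45
tool_pos: [0.4186, 0.3382, 0.3132]
tool_rot: [-0.679, 1.452, 0.68]
contact_force: [1.2, 1.1, 0.3]
opening: 0.0341
t 2.45 grasp [419.8 338.9 158.2] tilt [ 0.008  0.004 -1.   ] yaw 139.9 open 34.1 F [1.2 1.1 0.3] q6 -1.9
shift [   5.5 -430.9 -505.6] spin -0.1 or 179.9
```

```bash
python3 -m pendant '0 5 -431 -505 90;0 5 -431 -505 90;0 5 -431 -505 90;0 5 -431 -505 90;0 5 -431 -505 90;0 5 -431 -505 90;0 5 -431 -505 90;0 5 -431 -505 90;0 5 -431 -505 90;0 5 -431 -505 90'
python3 go.py 423 -326 150 50
```

```text
t: 3.45
tool_pos: [0.4214, -0.1644, 0.3064]
tool_rot: [0.502, 1.505, -0.491]
contact_force: [1.2, 0.6, -0.7]
opening: 0.0337
t 3.45 grasp [ 422.8 -163.8  151.4] tilt [ 0.009  0.004 -1.   ] yaw 53.6 open 33.7 F [ 1.2  0.6 -0.7] q6 -1.48
shift [   0.8 -129.2   97.2] spin 3.6 or -176.4
```

```bash
python3 -m pendant '0 0 -129 97 0;0 0 -129 97 0;0 0 -129 97 0;0 0 -129 97 0;0 0 -129 97 0'
python3 go.py 423 -326 37 50
python3 - <<'E'
from h import *
o=readout.get_obs(); im=get_image("wrist"); cv2.imwrite("pics/w2.png",im[:,:,::-1])
C=cam("wrist",o); print(proj(C,[[.423,-.326,.01]]))
m=masks(im)
for k in("grey","blue"):
  for b in blobs(m[k],300): print(k,b[:,0].mean(0).round(),rect(C,b,.01))
E
```

```text
t: 3.95
tool_pos: [0.4225, -0.3275, 0.3059]
tool_rot: [0.504, 1.505, -0.494]
contact_force: [0.7, -0.0, 0.0]
opening: 0.034
t 3.95 grasp [ 424.  -326.9  150.9] tilt [ 0.009  0.004 -1.   ] yaw 53.4 open 34.0 F [ 0.7 -0.   0. ] q6 -1.74
shift [113.9   0.5  -1.1] spin 3.4 or -176.6
[[319.51713211 189.94412189]]
grey [538. 382.] (array([ 763.1, -261. ]), array([47.6, 28.1]), -34.5)
grey [106. 383.] (array([ 460.2, -660.2]), array([46.5, 30.1]), -37.2)
grey [431. 312.] (array([ 606. , -311.8]), array([55.2, 40.9]), 41.3)
grey [210. 314.] (array([ 463. , -501.2]), array([49.4, 43.8]), -38.0)
grey [321. 275.] (array([ 497. , -378.6]), array([43.9, 43.7]), 83.4)
grey [367. 270.] (array([ 522.7, -335.4]), array([89.1, 19.3]), -32.3)
grey [276. 270.] (array([ 462.4, -415.8]), array([88.9, 19.8]), -41.5)
grey [501. 102.] (array([ 458.6, -147.4]), array([89.4, 88.8]), -79.4)
blue [320. 230.] (array([ 454.7, -346.3]), array([128.3,  82.5]), -37.8)
```

View pics/w2.png

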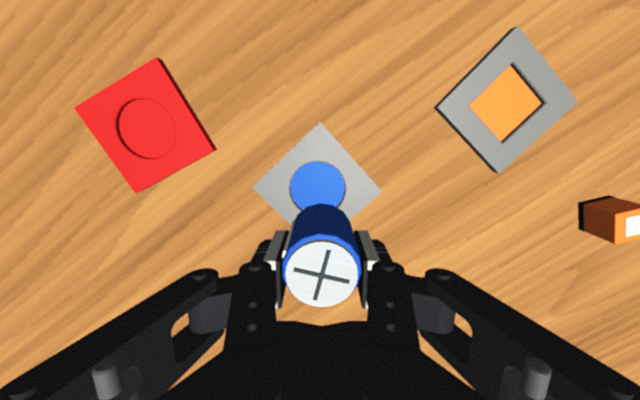

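The capacitor is held upright over the round nest. The recess shows at (317,187) against a predicted (319,190), so I'll lower it and release.

```bash
python3 -m pendant '0 50 0 -1 0;0 95 0 -1 0;0 105 0 -1 0;0 112 0 -1 0;0 114 0 -1 0;0 114 0 -1 0;0 114 0 -1 0'
python3 go.py 423 -326 37 50
python3 -m pendant '0.7 0 0 0 0;0.7 0 0 0 0;0.7 0 0 0 0;0.7 0 0 0 0;1 -60 0 0 0;1 -110 0 0 0;1 -110 0 0 0'; python3 go.py 577 -310 120 -24
```

```text
t: 4.7
tool_pos: [0.4232, -0.3244, 0.1925]
tool_rot: [0.503, 1.505, -0.491]
contact_force: [-0.2, 1.2, -0.7]
opening: 0.0338
t 4.7 grasp [ 424.7 -323.7   37.5] tilt [ 0.01   0.004 -1.   ] yaw 53.6 open 33.8 F [-0.2  1.2 -0.7] q6 -1.74
shift [ 0.5 -1.5  0.8] spin 3.6 or -176.4
t: 5.4
tool_pos: [0.4236, -0.3264, 0.3097]
tool_rot: [0.498, 1.495, -0.495]
contact_force: [0.1, -0.5, 0.6]
opening: 0.0854
t 5.4 grasp [ 426.4 -327.   154.7] tilt [ 0.018 -0.004 -1.   ] yaw 53.6 open 85.4 F [ 0.1 -0.5  0.6] q6 -1.74
shift [ 37.3 104.  113.1] spin 77.6 or -102.4
```

```bash
python3 -m pendant '1 -5 104 113 78;1 -5 104 113 78;1 -5 104 113 78;1 -5 104 113 78;1 -5 104 113 78;1 -5 104 113 78;1 -5 104 113 78;1 -5 104 113 78;1 -5 104 113 78;1 -5 104 113 78'
python3 go.py 577 -310 29 -24
python3 - <<'E'
from h import *
o=readout.get_obs(); im=get_image("wrist"); cv2.imwrite("pics/w3.png",im[:,:,::-1])
C=cam("wrist",o); print(proj(C,[[.577,-.310,.035],[.423,-.326,.054]]))
m=masks(im)
for k in("black","light"):
  for b in blobs(m[k],300): print(k,b[:,0].mean(0).round(),rect(C,b,.035))
E
```

```text
t: 6.4
tool_pos: [0.576, -0.3097, 0.3166]
tool_rot: [1.524, 0.963, -1.502]
contact_force: [-0.3, -0.7, -0.3]
opening: 0.0853
t 6.4 grasp [ 578.7 -310.3  161.6] tilt [ 0.017 -0.004 -1.   ] yaw -24.4 open 85.3 F [-0.3 -0.7 -0.3] q6 -0.18
shift [132.6  -1.3   0.3] spin -0.4 or 179.6
[[317.40216887 196.88512326]
 [170.06203738 286.62740857]]
black [320. 339.] (array([ 530.4, -439.8]), array([711.6, 190.5]), -25.6)
black [322. 203.] (array([ 579.7, -313.5]), array([60.3, 31.4]), 66.4)
light [170. 251.] (array([ 431.3, -302.2]), array([88. , 43.2]), 5.9)
light [121.  78.] (array([ 472.8, -155.1]), array([80.3, 79.9]), 10.6)
```

View pics/w3.png

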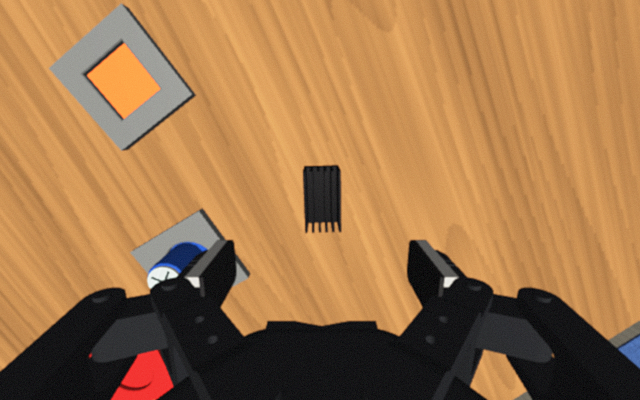

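```bash
python3 -m pendant '1 50 0 0 0;1 100 0 0 0;1 133 0 0 0;1 133 0 0 0;0 133 0 0 0;0 133 0 0 0;0 133 0 0 0;0 133 0 0 0;0 133 0 0 0;0 133 0 0 0' 50
python3 -m pendant '0 -50 0 0 0;0 -100 0 0 0;0 -120 0 0 0'; python3 go.py 622.5 141.5 150 72
```

```text
t: 7.45
tool_pos: [0.5795, -0.311, 0.1869]
tool_rot: [1.523, 0.96, -1.497]
contact_force: [-0.3, -0.3, 6.3]
opening: 0.0331
t: 7.75
tool_pos: [0.5779, -0.3108, 0.3134]
tool_rot: [1.524, 0.951, -1.492]
contact_force: [1.2, -0.5, 0.4]
opening: 0.0331
t 7.75 grasp [ 582.3 -312.6  158.5] tilt [ 0.028 -0.011 -1.   ] yaw -24.3 open 33.1 F [ 1.2 -0.5  0.4] q6 -0.19
shift [   4.5 -145.6 -430.6] spin 83.7 or -96.3
```

```bash
python3 -m pendant '0 4 -146 -431 84;0 4 -146 -431 84;0 4 -146 -431 84;0 4 -146 -431 84;0 4 -146 -431 84;0 4 -146 -431 84;0 4 -146 -431 84;0 4 -146 -431 84;0 4 -146 -431 84;0 4 -146 -431 84'
python3 go.py 622.5 141.5 150 72
```

```text
t: 8.75
tool_pos: [0.6219, 0.1455, 0.3061]
tool_rot: [-2.095, 0.317, 2.031]
contact_force: [-0.6, 1.1, -0.7]
opening: 0.0333
t 8.75 grasp [626.4 143.9 151.2] tilt [ 0.029 -0.01  -1.   ] yaw -107.1 open 33.3 F [-0.6  1.1 -0.7] q6 1.99
shift [ 1.1  3.6 -1.7] spin 0.9 or -179.1
```

```bash
sed -i 's|^d=M.T@.*|d=M.T@(np.array([x,y,z])/1000-g)*1000|' go.py
python3 -m pendant '0 50 3 6 0;0 90 3 6 0;0 105 3 6 0;0 113 3 6 0;0 114 3 6 0;0 114 3 6 0;0 114 3 6 0'
python3 go.py 622.5 141.5 36 72
```

```text
t: 9.45
tool_pos: [0.6195, 0.1431, 0.1939]
tool_rot: [-2.097, 0.316, 2.027]
contact_force: [-0.2, 0.2, -1.3]
opening: 0.0333
t 9.45 grasp [624.5 141.6  39. ] tilt [ 0.032 -0.01  -0.999] yaw -107.1 open 33.3 F [-0.2  0.2 -1.3] q6 1.99
shift [3.  0.7 2. ] spin 0.9 or -179.1
```

```bash
python3 -m pendant '0 4 0 1 0;0 4 0 1 0;0 4 0 1 0;0.8 4 0 1 0;0.8 4 0 1 0;0.8 4 0 1 0;0.8 4 0 1 0'
python3 -m pendant '1 -50 0 0 0;1 -90 0 0 0;1 -110 0 0 0;1 -110 0 0 0;1 -110 0 0 0;1 -110 0 0 0'; python3 go.py 461 116 150 70
python3 - <<'E'
from h import *
o=readout.get_obs(); im=get_image("wrist"); cv2.imwrite("pics/w4.png",im[:,:,::-1])
C=cam("wrist",o); print(proj(C,[[.6225,.1415,.039],[.6225,.1415,.01],[.461,.116,.024]]))
E
```

```text
t: 10.15
tool_pos: [0.6185, 0.1434, 0.1897]
tool_rot: [-2.097, 0.316, 2.028]
contact_force: [0.3, -0.4, -0.9]
opening: 0.068
t: 10.75
tool_pos: [0.6143, 0.1444, 0.2973]
tool_rot: [-2.094, 0.317, 2.032]
contact_force: [-0.9, 0.0, 0.4]
opening: 0.0855
t 10.75 grasp [618.7 142.8 142.4] tilt [ 0.028 -0.01  -1.   ] yaw -107.1 open 85.5 F [-0.9  0.   0.4] q6 1.99
shift [-11.8  72.1 142.5] spin 2.9 or -177.1
[[321.91353639 200.92306425]
 [321.80029589 193.29541942]
 [394.17389663 340.33716634]]
```

View pics/w4.png

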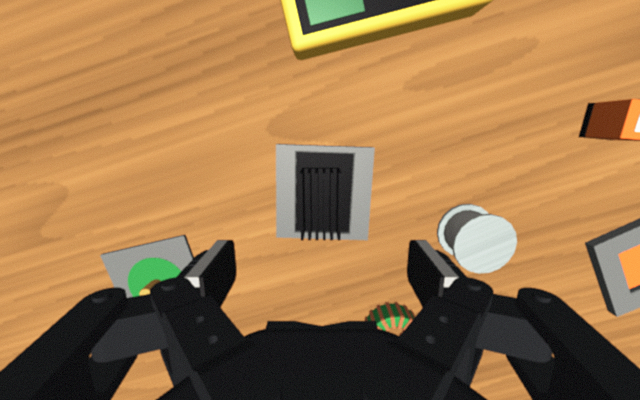

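The heat sink's fins at about (321,204) sit inside the oblong recess (295–354 × 152–234). Next is the toroid.

```bash
python3 -m pendant '1 -12 72 142 0;1 -12 72 142 0;1 -12 72 142 0;1 -12 72 142 0;1 -12 72 142 0;1 -12 72 142 0;1 -12 72 142 0'
python3 - <<'E'
from h import *
o=readout.get_obs(); im=get_image("wrist"); cv2.imwrite("pics/w5.png",im[:,:,::-1])
C=cam("wrist",o); print(proj(C,[[.461,.116,.024]]))
H,S,V=cv2.split(cv2.cvtColor(im,cv2.COLOR_RGB2HSV))
for b in blobs((H>40)&(H<90)&(S>90)&(V>50),20): print(b[:,0].mean(0).round(),rect(C,b,.024))
E
python3 go.py 461 116 20 70
```

```text
t: 11.5
tool_pos: [0.4584, 0.1176, 0.3054]
tool_rot: [-2.094, 0.317, 2.031]
contact_force: [0.5, -0.5, 0.3]
opening: 0.0858
[[322.35292289 200.99584509]]
[323. 224.] (array([440.3, 121.8]), array([10.7,  3.7]), -17.2)
[338. 220.] (array([439.9, 107.4]), array([10.2,  3.3]), 27.0)
[308. 220.] (array([448.1, 133.1]), array([10.2,  4. ]), -61.3)
[331. 221.] (array([440.5, 114.7]), array([15.2,  4.2]), 7.0)
[316. 221.] (array([445.1, 127.6]), array([15.2,  4. ]), -29.3)
[344. 214.] (array([444. , 100.2]), array([10.3,  4.1]), 35.2)
[303. 214.] (array([455.5, 136.7]), array([10.2,  4.1]), -67.7)
[347. 206.] (array([449.1,  96.6]), array([10.1,  3.8]), 72.8)
[299. 206.] (array([461.6, 137.1]), array([11. ,  3.8]), 72.8)
[348. 198.] (array([457.8,  93.1]), array([10. ,  3.7]), 72.8)
[299. 198.] (array([470.7, 134.7]), array([10. ,  3.7]), 72.8)
[345. 190.] (array([464.9,  93.6]), array([10.4,  4.5]), -79.9)
[301. 190.] (array([476.7, 130.4]), array([10.8,  4.4]), 50.4)
[340. 183.] (array([471.7,  95.9]), array([11.9,  4.5]), -49.9)
[307. 183.] (array([481.1, 123.9]), array([11.5,  4.5]), 27.1)
[333. 178.] (array([477.9, 101. ]), array([12.3,  4.5]), -28.0)
[314. 177.] (array([483.1, 116.8]), array([12.9,  4.7]), -6.2)
[324. 176.] (array([482.2, 108.4]), array([11.7,  4.5]), -17.2)
[ 65. 143.] (array([576. , 313.9]), array([54.9, 54.4]), -27.4)
t 11.55 grasp [462.8 116.  150.4] tilt [ 0.028 -0.01  -1.   ] yaw -107.2 open 85.4 F [-0.1  0.1  0.2] q6 1.97
shift [130.3   0.3   5.7] spin 2.8 or -177.2
```

View pics/w5.png

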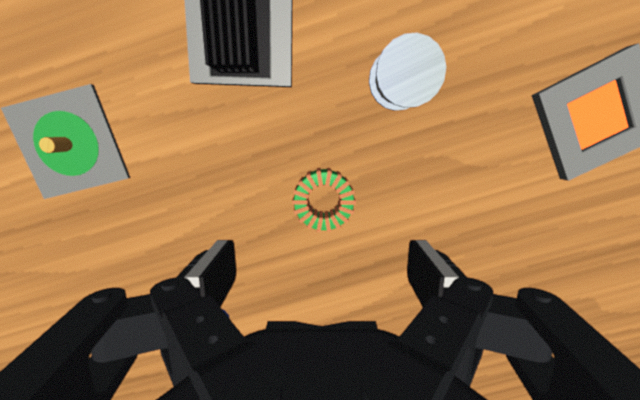

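```bash
python3 -m pendant '1 50 0 5 0;1 100 0 5 0;1 131 0 5 0;1 131 0 5 0;1 131 0 5 0;0 131 0 5 0;0 131 0 5 0;0 131 0 5 0;0 131 0 5 0;0 131 0 5 0' 50
python3 go.py 461 116 20 70
python3 -m pendant '0 -50 0 0 0;0 -90 0 0 0;0 -110 0 0 0;0 -110 0 0 0;0 -110 0 0 0;0 -110 0 0 0'; python3 go.py 580 330.5 130 70
```

```text
t: 12.55
tool_pos: [0.459, 0.1179, 0.1774]
tool_rot: [-2.099, 0.316, 2.026]
contact_force: [-0.7, -0.2, 6.9]
opening: 0.0548
t 12.55 grasp [464.3 116.3  22.5] tilt [ 0.034 -0.01  -0.999] yaw -107.1 open 54.8 F [-0.7 -0.2  6.9] q6 1.97
shift [2.4 1.3 3.1] spin 2.9 or -177.1
t: 13.15
tool_pos: [0.4544, 0.1189, 0.2854]
tool_rot: [-2.096, 0.317, 2.03]
contact_force: [-0.3, -0.2, -2.3]
opening: 0.0546
t 13.15 grasp [459.2 117.3 130.4] tilt [ 0.03  -0.01  -0.999] yaw -107.1 open 54.6 F [-0.3 -0.2 -2.3] q6 1.97
shift [   1.9 -239.3  -52.6] spin 2.9 or -177.1
```

```bash
python3 -m pendant '0 0 -242 -55 0;0 0 -242 -55 0;0 0 -242 -55 0;0 0 -242 -55 0;0 0 -242 -55 0;0 0 -242 -55 0;0 0 -242 -55 0;0 0 -242 -55 0'
python3 - <<'E'
from h import *
o=readout.get_obs(); im=get_image("wrist"); cv2.imwrite("pics/w6.png",im[:,:,::-1])
C=cam("wrist",o); print(proj(C,[[.581,.3315,.004],[.581,.3315,.024]]))
print([rect(C,b,.004) for b in blobs(masks(im)["grey"],1500)])
E
python3 go.py 583 332 27 70
```

```text
t: 13.95
tool_pos: [0.5776, 0.3331, 0.2849]
tool_rot: [-2.093, 0.32, 2.033]
contact_force: [0.2, -0.1, -1.4]
opening: 0.0546
[[321.45321332 199.98808923]
 [321.54931092 205.72315481]]
[(array([422. , 235.9]), array([61.4, 38.6]), 60.3), (array([504.7, 500.2]), array([61.4, 38. ]), 85.5), (array([622. , 138.7]), array([93.3, 88.7]), 70.9)]
t 14.0 grasp [582.  331.1 130.7] tilt [ 0.028 -0.012 -1.   ] yaw -107.2 open 54.5 F [ 0.8  0.2 -1.6] q6 2.29
shift [103.7  -1.4   2.5] spin 2.8 or -177.2
```

View pics/w6.png

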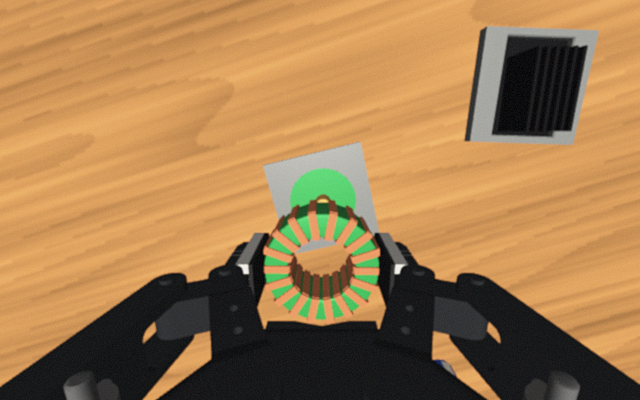

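The toroid is level in the jaws. The green disc centres near (323,200) against a predicted (321,200), so it's aligned. Lowering it over the post.

```bash
python3 -m pendant '0 50 -1 2 0;0 75 -1 2 0;0 90 -1 2 0;0 100 -1 2 0;0 104 -1 2 0;0 104 -1 2 0;0 104 -1 2 0;0 104 -1 2 0'
python3 go.py 583 332 26.5 70
```

```text
t: 14.8
tool_pos: [0.5796, 0.3335, 0.1832]
tool_rot: [-2.096, 0.318, 2.029]
contact_force: [-0.4, 0.6, -1.5]
opening: 0.0547
t 14.8 grasp [584.4 331.9  28.3] tilt [ 0.031 -0.01  -0.999] yaw -107.2 open 54.7 F [-0.4  0.6 -1.5] q6 2.3
shift [1.8 0.3 1.4] spin 2.8 or -177.2
```

```bash
python3 -m pendant '0 3 0 1 0;0 3 0 1 0;0 3 0 1 0;1 3 0 1 0;1 3 0 1 0;1 3 0 1 0;1 3 0 1 0;1 3 0 1 0'
python3 -m pendant '1 -50 0 0 0;1 -90 0 0 0;1 -120 0 0 0;1 -120 0 0 0;1 -120 0 0 0;1 -120 0 0 0'; python3 go.py 611 -117 155 -110
python3 - <<'E'
from h import *
o=readout.get_obs(); im=get_image("wrist"); im2=get_image("top"); cv2.imwrite("pics/w7.png",np.vstack([im[:300],cv2.resize(im2[150:300,140:460],(640,300))])[:,:,::-1])
E
```

```text
t: 15.6
tool_pos: [0.5786, 0.3338, 0.18]
tool_rot: [-2.095, 0.318, 2.029]
contact_force: [0.0, 0.4, -0.1]
opening: 0.0855
t: 16.2
tool_pos: [0.5744, 0.3347, 0.2979]
tool_rot: [-2.093, 0.32, 2.033]
contact_force: [0.1, 0.5, -0.9]
opening: 0.0855
t 16.2 grasp [578.7 332.9 143. ] tilt [ 0.027 -0.012 -1.   ] yaw -107.2 open 85.5 F [ 0.1  0.5 -0.9] q6 2.3
shift [  -5.8  420.3 -164.1] spin 2.8 or -177.2
```

View pics/w7.png

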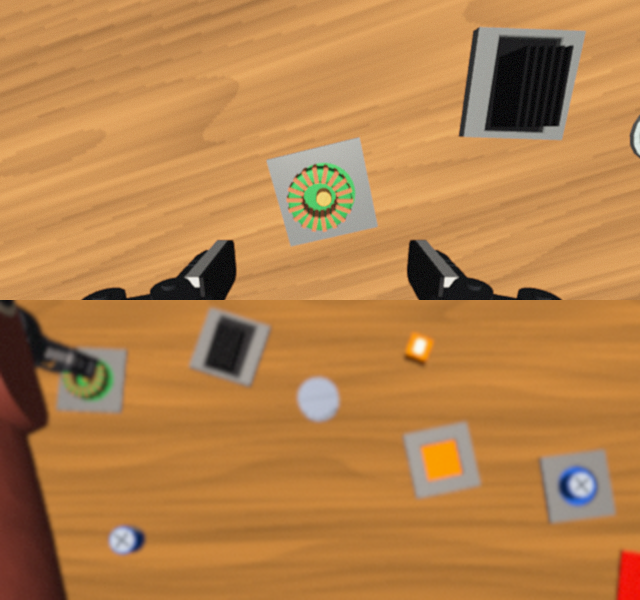

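The toroid is seated around the post, which shows at (323,198), and the top crop shows the capacitor in the blue nest. Moving on to the relay.

```bash
python3 -m pendant '1 -6 420 -164 0;1 -6 420 -164 0;1 -6 420 -164 0;1 -6 420 -164 0;1 -6 420 -164 0;1 -6 420 -164 0;1 -6 420 -164 0;1 -6 420 -164 0;1 -6 420 -164 0;1 -6 420 -164 0'
python3 -m pendant '1 0 0 0 0'
python3 - <<'E'
from h import *
o=readout.get_obs(); im=get_image("wrist"); cv2.imwrite("pics/w8.png",im[:,:,::-1])
C=cam("wrist",o); print(proj(C,[[.611,-.117,.038]])); m=masks(im)
for k in("orange","light"):
  for b in blobs(m[k],60): print(k,b[:,0].mean(0).round(),rect(C,b,.038))
E
python3 go.py 611 -117 28 -110
```

```text
t: 17.3
tool_pos: [0.6064, -0.12, 0.3086]
tool_rot: [-2.089, 0.328, 2.032]
contact_force: [0.2, 1.0, -0.6]
opening: 0.0856
t: 17.4
tool_pos: [0.6061, -0.1209, 0.3073]
tool_rot: [-2.085, 0.329, 2.033]
contact_force: [-0.8, -0.1, 0.4]
opening: 0.0856
[[314.43482057 202.46107103]]
orange [634. 358.] (array([ 359.8, -374.7]), array([24.2, 10.8]), 29.9)
orange [105.  32.] (array([785.8,  -7.5]), array([7.5, 6.8]), 72.4)
light [231. 299.] (array([545.9, -13. ]), array([38.6, 11.4]), -44.9)
light [449. 280.] (array([ 500.7, -213.6]), array([12.3, 10.3]), 72.1)
light [194. 280.] (array([573.9,  13.6]), array([11.6, 10.3]), 72.1)
light [378. 298.] (array([ 494.3, -142.7]), array([79. , 52.7]), -79.7)
light [570. 291.] (array([ 438.4, -308.7]), array([95.7, 78.3]), 6.1)
light [ 74. 239.] (array([632.7, 109. ]), array([79.2, 66. ]), 70.2)
light [316. 203.] (array([ 610.2, -117.7]), array([17.9, 13.1]), -17.8)
light [114.  57.] (array([767.6,  -6.2]), array([7. , 6.4]), 72.3)
light [58. 70.] (array([772.2,  39.4]), array([37.6, 37.1]), -30.9)
t 17.45 grasp [ 609.6 -122.7  152.2] tilt [ 0.023 -0.013 -1.   ] yaw -107.6 open 85.3 F [-0.7 -0.8 -0.2] q6 1.56
shift [124.1  -6.5   3.6] spin 2.4 or -177.6
```

View pics/w8.png

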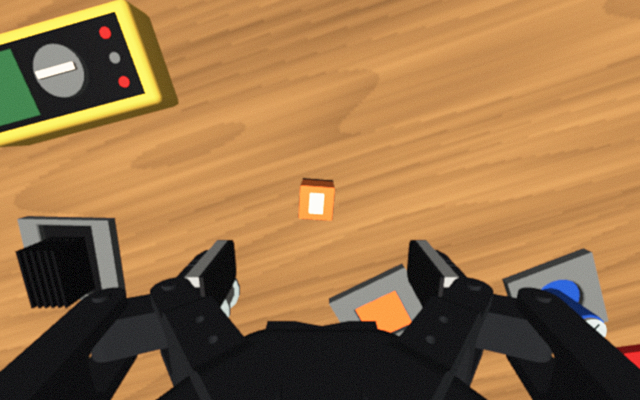

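The relay top is at (316,201), square to the jaws. Descending.

```bash
python3 -m pendant '1 50 -6 3 0;1 95 -6 3 0;1 124 -6 3 0;1 125 -6 3 0;1 125 -6 3 0;0 125 -6 3 0;0 125 -6 3 0;0 125 -6 3 0;0 125 -6 3 0;0 125 -6 3 0' 40
python3 -m pendant '0 0 0 0 0;0 0 0 0 0'; python3 go.py 611 -117 28 -110
python3 -m pendant '0 -50 0 0 0;0 -90 0 0 0;0 -110 0 0 0;0 -110 0 0 0;0 -110 0 0 0;0 -110 0 0 0'; python3 go.py 461 -144 145 -80
```

```text
t: 18.45
tool_pos: [0.6085, -0.1159, 0.1836]
tool_rot: [-2.088, 0.33, 2.031]
contact_force: [0.2, 0.6, 5.7]
opening: 0.0295
t: 18.65
tool_pos: [0.6085, -0.116, 0.1836]
tool_rot: [-2.088, 0.33, 2.031]
contact_force: [-0.6, -0.3, 1.0]
opening: 0.0292
t 18.65 grasp [ 612.4 -118.1   28.7] tilt [ 0.025 -0.014 -1.   ] yaw -107.7 open 29.2 F [-0.6 -0.3  1. ] q6 1.57
shift [ 0.6 -0.7  1.7] spin 2.3 or -177.7
t: 19.25
tool_pos: [0.6048, -0.1142, 0.2906]
tool_rot: [-2.083, 0.329, 2.036]
contact_force: [-0.1, -0.6, -1.0]
opening: 0.0295
t 19.25 grasp [ 608.  -116.1  135.6] tilt [ 0.021 -0.013 -1.   ] yaw -107.7 open 29.5 F [-0.1 -0.6 -1. ] q6 1.57
shift [-12.1  71.2 131.4] spin -27.7 or 152.3
```

```bash
python3 -m pendant '0 -5 71 131 -28;0 -5 71 131 -28;0 -5 71 131 -28;0 -5 71 131 -28;0 -5 71 131 -28;0 -5 71 131 -28;0 -5 71 131 -28'
python3 - <<'E'
from h import *
o=readout.get_obs(); im=get_image("wrist"); cv2.imwrite("pics/w9.png",im[:,:,::-1])
C=cam("wrist",o); print(proj(C,[[.461,-.144,.010]]))
E
python3 go.py 462 -144 33 -80
```

```text
t: 19.95
tool_pos: [0.4591, -0.1421, 0.2927]
tool_rot: [2.141, 0.177, -2.1]
contact_force: [0.5, 0.2, -1.2]
opening: 0.0295
[[319.53597231 198.81999418]]
t 20.0 grasp [ 462.4 -144.   137.9] tilt [ 0.021 -0.012 -1.   ] yaw -79.6 open 29.4 F [-0.3  0.8 -0.3] q6 0.94
shift [104.8  -1.8   2.3] spin 0.4 or -179.6
```

View pics/w9.png

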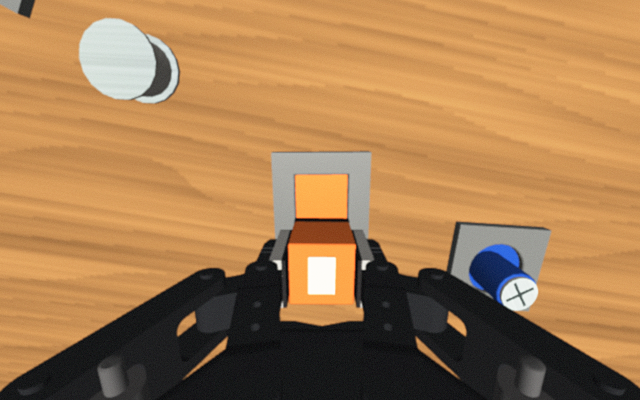

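The relay is square over the orange nest: plate centre about (321,200), predicted (320,199). Lowering and releasing.

```bash
python3 -m pendant '0 50 -1 2 0;0 80 -1 2 0;0 95 -1 2 0;0 102 -1 2 0;0 104 -1 2 0;0 105 -1 2 0;0 105 -1 2 0;0 105 -1 2 0'
python3 go.py 462 -144 33 -80
```

```text
t: 20.8
tool_pos: [0.4598, -0.143, 0.1889]
tool_rot: [2.142, 0.176, -2.097]
contact_force: [-1.4, -0.1, -0.8]
opening: 0.0295
t 20.8 grasp [ 463.3 -145.1   34. ] tilt [ 0.023 -0.013 -1.   ] yaw -79.6 open 29.5 F [-1.4 -0.1 -0.8] q6 0.94
shift [ 1.  -1.3  1.1] spin 0.4 or -179.6
```

```bash
python3 -m pendant '0 2 0 1 0;0 2 0 1 0;0 2 0 1 0;0.8 2 0 1 0;0.8 2 0 1 0;0.8 2 0 1 0;0.8 2 0 1 0'
python3 -m pendant '1 -50 0 0 0;1 -100 0 0 0;1 -150 0 -50 0;1 -150 0 -100 0;1 -150 0 -100 0;1 -150 0 -100 0;1 -150 0 -100 0'; python3 go.py 462 -144 33 -80
python3 - <<'E'
from h import *
o=readout.get_obs(); im=get_image("wrist"); sc=get_image("scene"); cv2.imwrite("pics/w10.png",np.vstack([im[100:],cv2.resize(sc[125:255,180:500],(640,260),interpolation=cv2.INTER_CUBIC)])[:,:,::-1])
C=cam("wrist",o); print(proj(C,[[.461,-.144,.042],[.461,-.144,.01]]))
for b in blobs(masks(im)["light"],60): print(b[:,0].mean(0).round(),rect(C,b,.042))
E
```

```text
t: 21.5
tool_pos: [0.4587, -0.1431, 0.1867]
tool_rot: [2.142, 0.176, -2.097]
contact_force: [0.5, -0.8, 0.1]
opening: 0.0688
t: 22.2
tool_pos: [0.5533, -0.1231, 0.3377]
tool_rot: [2.14, 0.177, -2.1]
contact_force: [0.6, -0.9, -0.9]
opening: 0.0848
t 22.2 grasp [ 556.4 -125.   182.7] tilt [ 0.02  -0.013 -1.   ] yaw -79.6 open 84.8 F [ 0.6 -0.9 -0.9] q6 1.04
shift [148.   -0.8  98.9] spin 0.4 or -179.6
[[321.1792047  285.32504843]
 [320.75249733 270.21125485]]
[485. 355.] (array([ 405.7, -341. ]), array([16.4, 10.4]), -5.7)
[449. 280.] (array([ 488.8, -275.2]), array([13.7, 11.6]), -80.2)
[194. 280.] (array([443.4, -13.3]), array([12.6, 11.4]), -80.1)
[322. 270.] (array([ 476.8, -142. ]), array([78.7, 78.7]), -79.4)
[174. 177.] (array([547.6,  10.5]), array([66.7, 53.2]), -66.4)
[72. 66.] (array([621.6, 113.2]), array([79.2, 78.2]), -18.9)
```

View pics/w10.png

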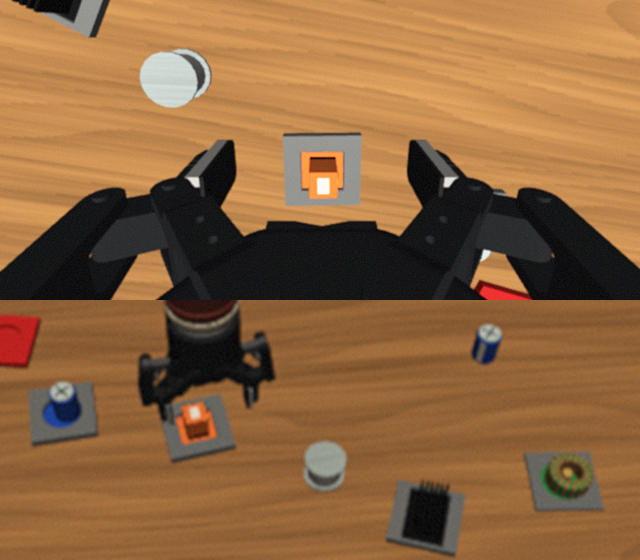

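All four look seated and upright. I'll run a last numeric check on positions.

```bash
python3 - <<'E'
from h import *
Z={"cap":(.423,-.326,.054,"light"),"heatsink":(.6225,.1415,.039,"black"),"toroid":(.581,.3315,.028,"olive"),"relay":(.461,-.144,.042,"light"),"spool":(.543,.0206,.038,"light")}
ims=[]
for n in("top","scene"):
    im=get_image(n); C=cam(n)
    for k,(x,y,z,c) in Z.items():
        u,v=proj(C,[[x,y,z]])[0]; r=15; u0,v0=int(u)-r,int(v)-r
        cr=im[v0:v0+2*r,u0:u0+2*r]; H,S,V=cv2.split(cv2.cvtColor(cr,cv2.COLOR_RGB2HSV))
        m={"cap":(S<90)&(V>165),"relay":(S<90)&(V>165),"spool":(S<90)&(V>125),"heatsink":V<28,"toroid":(H>10)&(H<60)&(S>60)&(V<150)}[k]
        for b in blobs(m,12): print(n,k,rect(C,b+[u0,v0],z),"expect",x*1000,y*1000)
        ims.append(cv2.resize(cr,(150,150),interpolation=cv2.INTER_CUBIC))
cv2.imwrite("pics/chk.png",np.vstack([np.hstack(ims[:5]),np.hstack(ims[5:])])[:,:,::-1])
E
```

```text
top cap (array([ 421.6, -317.7]), array([29.7, 28.6]), -47.3) expect 423.0 -326.0
top toroid (array([578.9, 326.9]), array([56.6, 49.6]), 15.5) expect 581.0 331.5
top spool (array([543. ,  20.6]), array([59.2, 55.8]), -1.1) expect 543.0 20.6
scene heatsink (array([634.6, 135.5]), array([62. , 46.3]), -17.9) expect 622.5 141.5
scene toroid (array([576.8, 335.9]), array([88.4, 80.4]), -4.6) expect 581.0 331.5
scene relay (array([ 462. , -144.5]), array([13.3, 10.6]), -2.0) expect 461.0 -144.0
scene spool (array([548.4,  24.6]), array([63.2, 52.6]), 44.6) expect 543.0 20.6
```

View pics/chk.png

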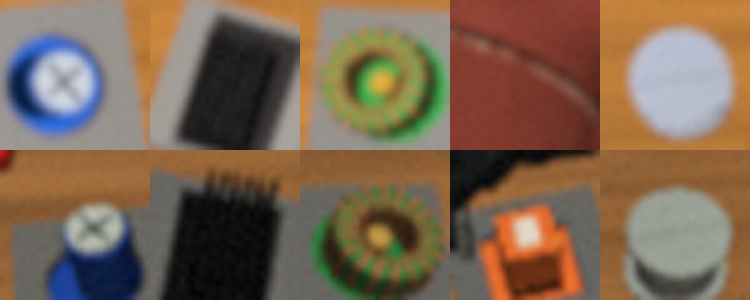

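```bash
python3 - <<'E'
from h import *
L=[]
for n in("top","scene"):
    im=get_image(n); C=cam(n); u,v=proj(C,[[.423,-.326,.054]])[0]; u0,v0=int(u)-15,int(v)-15
    H,S,V=cv2.split(cv2.cvtColor(im[v0:v0+30,u0:u0+30],cv2.COLOR_RGB2HSV))
    if n=="scene": m=(S<75)&(V>105)
    else: m=(S<110)&(V>150)
    for b in blobs(m,12):
        (c,s,a)=cv2.minAreaRect(b); c=np.array(c)+[u0,v0]
        print(n,c,s,ray(C,c,.054)*1000, "expect px",u,v)
        if max(s)<20: L.append((C[2],ray(C,c,0)[0]-C[2]))
    # wholly-blue/nest outline
    for b in blobs(masks(im)["blue"],15):
        r=rect(C,b,.004)
        if abs(r[0][1]+326)<60: print(n,"blue",r)
A=np.zeros((3,3));B=np.zeros(3)
for p,d in L:
    d=d/np.linalg.norm(d);Q=np.eye(3)-np.outer(d,d);A+=Q;B+=Q@p
if len(L)==2: print("tri",np.linalg.solve(A,B)*1000)
E
```

```text
top [430.10000038 241.80000114] (12.521980285644531, 12.074767112731934) [[ 422.13382001 -317.98436005   54.        ]] expect px 433.1817104930957 241.402981455457
top [432.5 240.5] (29.0, 29.0) [[ 425.35435792 -324.38060083   54.        ]] expect px 433.1817104930957 241.402981455457
top blue (array([ 421.8, -325.7]), array([48.7, 41.4]), 26.2)
scene [205.5 170.5] (9.0, 21.0) [[ 421.55310054 -331.49212419   54.        ]] expect px 207.56543297175415 170.80558627282716
scene blue (array([ 419.7, -327.8]), array([48.3, 47. ]), -75.1)
```

Both fixed cameras put the capacitor about 8 mm off centre in its recess. That is within tolerance but close to the wall, so I'll look at it from close by.

```bash
python3 go.py 423 -320 160 -80
```

```text
t 22.5 grasp [ 556.3 -125.4  183.2] tilt [ 0.021 -0.013 -1.   ] yaw -79.7 open 85.7 F [-0.1  0.4  0. ] q6 1.04
shift [ 22.8 167.2 166.5] spin 0.3 or -179.7
```

```bash
python3 -m pendant '1 23 167 166 0;1 23 167 166 0;1 23 167 166 0;1 23 167 166 0;1 23 167 166 0;1 23 167 166 0;1 23 167 166 0;1 23 167 166 0;1 23 167 166 0'
python3 - <<'E'
from h import *
o=readout.get_obs(); im=get_image("wrist"); cv2.imwrite("pics/w11.png",cv2.resize(im[100:300,220:420],(600,600),interpolation=cv2.INTER_CUBIC)[:,:,::-1])
C=cam("wrist",o); f=lambda P:((proj(C,P)-[220,100])*3).round()
t=np.linspace(0,2*np.pi,5)[:4]
print("nest ctr z10, cap top if y -326,-318:",f([[.423,-.326,.01],[.423,-.326,.054],[.423,-.318,.054]]).tolist())
E
```

```text
t: 23.4
tool_pos: [0.4207, -0.3168, 0.3149]
tool_rot: [2.141, 0.178, -2.098]
contact_force: [0.4, 0.2, -0.4]
opening: 0.0853
nest ctr z10, cap top if y -326,-318: [[319.0, 283.0], [325.0, 320.0], [296.0, 315.0]]
```

View pics/w11.png

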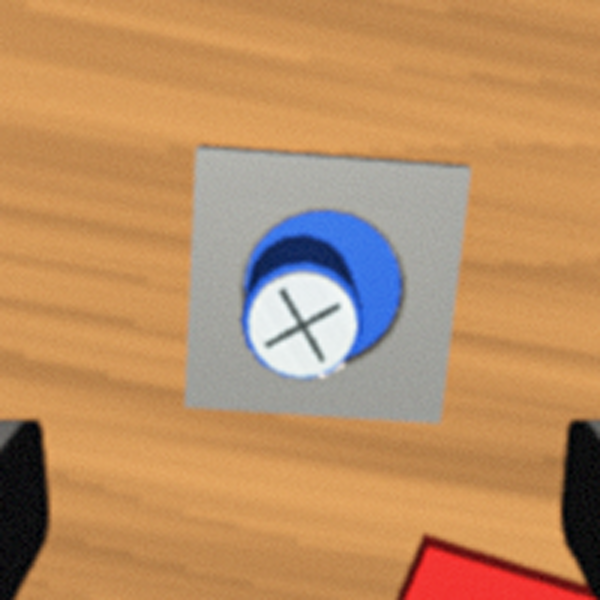

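The close-up shows the capacitor's top at (302,325) and its base near (300,288), standing upright on the recess floor about 8 mm off the nest centre. The wall geometry caps that offset at 9 mm and the limit is 14 mm, so it can stay. The gripper is clear and open, so I'm handing in.

```bash
python3 -c "
from station import job,readout
print(readout.get_obs()['contact_force'].round(1)); print(job.finish_job())"
```

```text
[-0.5  0.4  0.7]
the job is handed in; nothing more can be done
None
```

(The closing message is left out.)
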